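# Walk the battery pack into its charging bay and latch it

## Robot

A 7-joint arm with a two-finger parallel gripper is mounted at the origin on the work surface. World frame = base frame: x ahead of the robot, y to its left, z up, the work surface at z = 0. Lengths are in m, angles in rad, forces in N, time in s.
With the tool pointing down it reaches from about 0.4 to 0.925 m from the base axis. Payload 5.6 kg.
Tool frame: the origin (TCP) lies midway between the tips of the shut fingers; the grasp point (between the pads) lies 19 mm behind it; z points along the fingers, y is the direction in which the jaws open and shut (so a half turn about z gives the same grasp; the last joint's range is limited). The gripper opens to 85 mm and grips with 20 to 120 N. Pads are 22 mm wide; open, the fingers measure 114 mm over their backs; the gripper's body (76 mm by 85 mm) begins 54 mm behind the grasp point. The pads swing forward as they close: fully open they stand 13 mm farther back than shut.
Start: joints at [1.286, 0.468, -0.012, 1.603, 0.006, 1.071, -0.056], TCP at [0.156, -0.631, 0.231] pointing down, gripper open.
Joint ranges: [-2.53, 2.53], [-0.31, 2.02], [-1.57, 1.55], [0.28, 2.44], [-1.29, 4.43], [0.15, 1.84], [-2.92, 2.92]. Speed limits (rad/s): [2.57, 2.57, 3.14, 3.14, 3.14, 3.14, 3.14].

## Interface

Orientations are given as a unit quaternion [w, x, y, z].
In Python, from rig import readout, grab_frame, camera_model, bot gives the robot as it stands.
- The arm moves only by the tool apply_moves, never from a script. Its argument "deltas" is a list of rows, each a list of 7 numbers: the shift along the tool's x, y, z in mm, then the turn, a rotation vector about the tool's x, y, z in rad, then the closure, from -1 (fully open) to 1 (shut), so that 0 is half open. A call has 1 to 20 rows; each row is the pose to reach, as a shift and turn from the pose commanded when the call began, along the tool's axes at that moment; what a row does not reach only later rows make up. A row lasts 1/12 s, in which the tool goes at most 41.7 mm and 7.16 degrees, less where a joint would pass 70% of its speed; a pose out of reach is approached as far as the arm can. A call with a gripper value outside its range is refused whole. The fingers move at their own pace and stop on an object; "squeeze" is the grip in N (left out, the last holds). Time passes only in rows, so rows that repeat a pose let the fingers close. It gives the time, the measured TCP pose, the force and the opening at its end, in the units of the state.
- readout.sense(): the state, without advancing time (a new reading comes with each control period).
- grab_frame(name): name is "scene" or "top"; returns (picture, depth): 480x640x3 uint8, red, green, blue; 480x640 float32, m along the optical axis (not along the pixel's ray), 0 where there is no reading.
- camera_model(name): a dict with "vfov" (degrees; the focal length in pixels is half the picture's height over the tangent of half this angle, whatever the lens; pixels are square), "cx", "cy" (the principal point, pixels), "dist" ([k1, k2, p1, p2, k3] as OpenCV has them; the pictures are not rectified), "R" (3x3) and "t" (3): a world point X has camera coordinates R X + t. Camera axes: x right, y down, z forward; pixel columns grow to the right and rows downward; lengths in m; the calibration is good to about 2 mm. A picture is of the moment at which its call begins. camera_model takes no time and is no camera call.
- bot.finish_job(): hands the job in, once; it reports no verdict.
The state is a dict: "time": time; "q": joint angles; "joint_vel": joint speeds; "effort": joint torques, N m; "eef_pos": TCP position; "tcp_rot": TCP orientation; "contact_force": force on the tool from outside, world axes, zero at the start; "ft_torque": the same for the moment, N m; "grip_width": finger opening in m.
Only numpy, scipy, OpenCV 4.12 (cv2) and the standard library are available. Lean on these libraries where they do the work, as an engineer would, in place of code of your own. Each camera call takes 0.05 s, during which the arm holds its last target. There are 200 camera calls.

## Task

Walk the heavy battery power pack across the bench into its charging bay: push its two yellow near-side corner bumpers in turn, a little at a time and gently, never pressing on the thin copper vent between them, until it meets the bay's steel stop bar, whose setting you must feel for. Seat it there squarely: press its left corner firmly home against the stop, then its right corner (a push of about 15 to 25 N each, held for a moment; never over 30 N). Then swing the orange latch all the way shut behind the seated pack, leaving everything else on the bench where it is.

Things in the scene. Friction and masses are not known exactly. Their poses are not given: they have to be found in the camera images.
- pack: Battery power pack: grey box, black top, loose, 1.1 to 1.8 kg, too wide to grasp. Case 120 (x) by 190 (y) mm, top 70 mm up, rubber feet. Origin: centre of the underside, at bench height. +x points to its far face (x = +60, with brass contacts proud to x = +63), +y to its left. Sliding it whole takes 5 to 13 N, turning it by one corner about half that; it then pivots near its other side. Pushes over 30 N or tipping harm it
- bumper_left: Yellow corner bumper on the pack's near face, 12 by 27 by 56 mm; origin at its centre, at x = -64, y = +81.5, height 36 mm of the pack. Its flat pushing face looks to the pack's -x, at x = -70 mm of the pack
- bumper_right: The other yellow bumper, the same, at y = -81.5 mm of the pack
- vent: Thin copper vent grille in the middle of the pack's near face, 110 mm wide, 50 mm high; origin at its centre, its face 7 mm behind the bumpers' pushing faces. Fragile: must not be pressed
- contact_left: Brass contact pad on the pack's far face, 35 mm wide, 20 mm high; origin at its centre, at x = +60.5, y = +62.5, height 22 mm of the pack; its face, at x = +63 mm of the pack, meets the stop bar. It must feel at least 6 N; friction under the pack takes 3 to 9 N of a push on the bumper, more if the push also bears down
- contact_right: The other brass contact pad, the same, at y = -62.5 mm of the pack
- bay: Charging bay, fixed, open to the robot; grey charger 85 mm high at the far end. Origin on the bench; +x is the way in, +y its left. Rails 30 mm high, 205 mm apart from x = 0 to -30 mm, then flared to 229 at x = -62. A rigid steel stop bar 35 mm high is set with its near face somewhere from x = -12 to 0 mm: not reported. Seated, the pack's origin is at x = -75 to -63, y = 0, bumper faces 70 mm nearer, same yaw
- latch_pivot (a point): Upright hinge axis of the latch, at x = -153, y = +136, height 27.5 mm of the bay (mid-height of the bar). It stands at the near end of a bracket 12 mm high that runs along outside the left rail
- latch_pin (a point): On the orange latch: a bar 74 mm long, 10 mm thick, from 14.5 to 40.5 mm high, reaching out from the pivot; this point is on the bar's centre line, 62 mm from the pivot, at the bar's top, where an orange pin of 12 mm diameter stands up 26 mm more (to 66.5 mm)
- latch (a joint): Latch angle (rad), 0 open to 2.094 shut (hard stop), growing anticlockwise from above. At 0 the bar points 150 deg anticlockwise from the bay's +x; shut, to the bay's -y, behind the left bumper with 3 to 15 mm to spare if the pack is home, else it hits the bumper. Stiff (0.06 N m, 1 to 1.5 N near its end), stays where left; push it from its outer side
- hammer: Bystander: hammer with a wooden handle, 300 mm
- screwdriver: Bystander: screwdriver
- spray_can: Bystander: spray can, 62 mm by 170 mm
- jar: Bystander: jar, 60 mm by 70 mm
- tape_roll: Bystander: roll of yellow tape, 90 mm by 24 mm
- sanding_block: Bystander: cork sanding block, 100 by 45 by 30 mm, lying beside the bay's right rail
- neck_blank: Bystander: wooden guitar neck blank, 470 mm long
Mind the look-alikes: they are no part of the job. What is shaped like the pack but red is not meant.

How it is judged:
By the outcome, as a careful person would: the job done as asked, in the order asked, and still so for the second after the job is handed in, with the robot touching nothing.
It also fails if it takes over 72 s, if anything falls off the work surface, if the arm or the gripper's body presses on something with over 40 N, if the wrist force passes 120 N, or if a joint passes its speed limit or range.

## Working session

There is one attempt and no reset: what is moved stays moved. The work goes in short steps, Python scripts to look and compute and a tool call to move; the robot and the scene stay as the last step left them, time stands still between calls to the robot, and variables do not carry over. Pictures are saved under pics/ and viewed, about 8 in all and at most 12, crops included, and the job is handed in when it is done.

Besides the shell and the picture viewer there is one more tool, called after "Call:" as name(argument=value, ...), one argument or row to a line, values as JSON. apply_moves: Moves the arm, as the interface text tells. Its arguments: {"type":"object","properties":{"deltas":{"type":"array","items":{"type":"array","items":{"type":"number"}}},"squeeze":{"type":"number"}},"required":["deltas"]}

```bash
mkdir -p pics; ls
python3 - <<'E'
from rig import readout, grab_frame, camera_model, bot
import cv2,numpy as np
for n in("scene","top"):
    p,d=grab_frame(n); cv2.imwrite(f"pics/{n}0.png",p[:,:,::-1]); np.save(f"pics/{n}0.npy",d)
    print(n,camera_model(n))
s=readout.sense()
print(s)
E
```

```text
pics
scene {'vfov': 54.00492719942416, 'cx': 324.0466107597254, 'cy': 239.4754902158504, 'dist': array([0.04403835, 0.        , 0.        , 0.        , 0.        ]), 'R': array([[-0.30269472,  0.95306064, -0.00716384],
       [ 0.75448529,  0.23502047, -0.61279469],
       [-0.58234685, -0.19089473, -0.79020968]]), 't': array([ 0.10689095, -0.31268597,  1.76392051])}
top {'vfov': 53.991908616560124, 'cx': 321.4665897654094, 'cy': 237.50082922319808, 'dist': array([0.02243957, 0.        , 0.        , 0.        , 0.        ]), 'R': array([[ 0.01286889, -0.99985241, -0.01138191],
       [-0.9954722 , -0.01173875, -0.09432552],
       [ 0.09417799,  0.01254424, -0.99547634]]), 't': array([0.03285994, 0.45365364, 1.21739956])}
{'time': 0.1, 'q': array([ 1.28601533,  0.46829908, -0.01162584,  1.60348994,  0.00598226,
        1.07144178, -0.05633388]), 'joint_vel': array([-0.00057928, -0.00178704, -0.00158928, -0.00192273,  0.00082077,
       -0.00045377,  0.00053618]), 'effort': array([ 1.16055493e-03, -5.33524704e+01,  2.16743129e-02, -2.51967949e+01,
        1.15166459e-02,  4.30092565e-03,  4.26911370e-06]), 'eef_pos': array([ 0.1554676 , -0.63062554,  0.23044435]), 'tcp_rot': array([-7.89172495e-04,  9.92706535e-01,  1.20553278e-01, -1.41167812e-04]), 'contact_force': array([-0.14598543, -0.49936307, -1.26355187]), 'ft_torque': array([ 0.02114896, -0.01532165, -0.02659303]), 'grip_width': 0.08518585068908922}
```

View pics/top0.png

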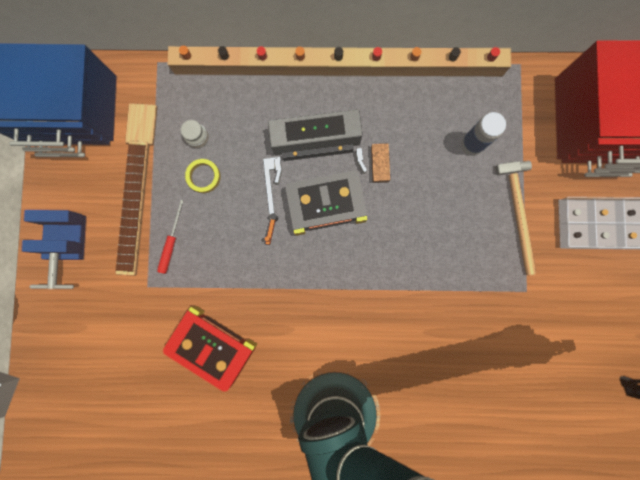

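View pics/scene0.png

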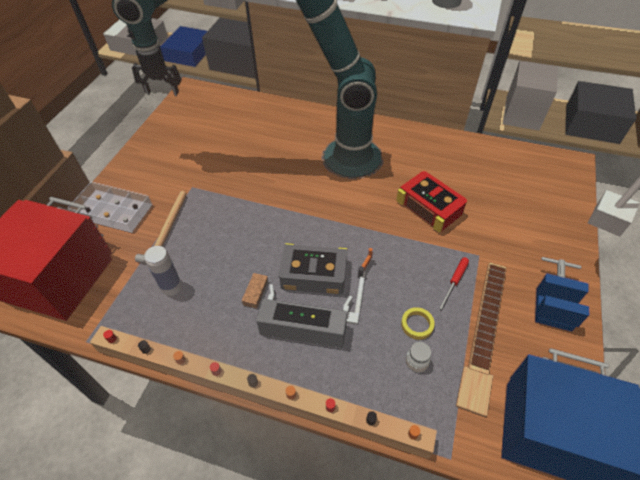

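```bash
cat > h.py <<'E'
import cv2,numpy as np
from rig import readout, grab_frame, camera_model, bot
def ray(n,uv):
    c=camera_model(n); f=240/np.tan(np.radians(c['vfov']/2))
    K=np.array([[f,0,c['cx']],[0,f,c['cy']],[0,0,1]])
    uv=np.asarray(uv,float).reshape(-1,1,2)
    p=cv2.undistortPoints(uv,K,c['dist'])[:,0]
    d=np.c_[p,np.ones(len(p))]@c['R']; o=-c['R'].T@c['t']
    return o,d
def plane(n,uv,z):
    o,d=ray(n,uv); s=(z-o[2])/d[:,2]; return o+d*s[:,None]
def pix(n,X):
    c=camera_model(n); f=240/np.tan(np.radians(c['vfov']/2))
    K=np.array([[f,0,c['cx']],[0,f,c['cy']],[0,0,1]])
    return cv2.projectPoints(np.asarray(X,float).reshape(-1,3),cv2.Rodrigues(c['R'])[0],c['t'],K,c['dist'])[0][:,0]
def cloud(n,d):
    v,u=np.mgrid[0:480,0:640]; o,r=ray(n,np.c_[u.ravel(),v.ravel()].astype(float))
    return (o+r*d.reshape(-1,1)).reshape(480,640,3)   # r has unit optical-axis component
E
python3 - <<'E'
from h import *
p=cv2.imread("pics/top0.png")
c=p[100:250,250:400]; c=cv2.resize(c,(750,600)[:1]*1+(600,) if 0 else (600,600),interpolation=cv2.INTER_CUBIC)
cv2.imwrite("pics/crop1.png",c)
for n in("top","scene"):
    im=cv2.imread(f"pics/{n}0.png"); P=cloud(n,np.load(f"pics/{n}0.npy"))
    hsv=cv2.cvtColor(im,cv2.COLOR_BGR2HSV)
    for nm,lo,hi in(("yel",(22,130,120),(35,255,255)),("orange",(3,150,90),(16,255,255))):
        m=cv2.inRange(hsv,lo,hi); k,l,s,ce=cv2.connectedComponentsWithStats(m)
        for i in range(1,k):
            if s[i,4]>5:
                w=np.median(P[l==i],axis=0); 
                if .3<w[0]<.9 and abs(w[1])<.35: print(n,nm,s[i],ce[i].round(1),w.round(3),P[l==i][:,2].max().round(3))
E
```

```text
top yel [302 128   3   3   8] [302.9 128.9] [0.723 0.088 0.091] 0.094
top yel [356 217  11   5  39] [360.9 219. ] [ 0.498 -0.062  0.064] 0.068
top yel [294 229  11   5  44] [298.9 231. ] [0.465 0.095 0.065] 0.068
top orange [265 220   9  24  93] [269.5 231.8] [0.464 0.172 0.043] 0.069
scene yel [311 315   4   3   9] [312.7 315.9] [0.728 0.088 0.089] 0.092
scene orange [362 248  10  19  55] [367.3 258.2] [0.471 0.175 0.04 ] 1.203
```

View pics/crop1.png

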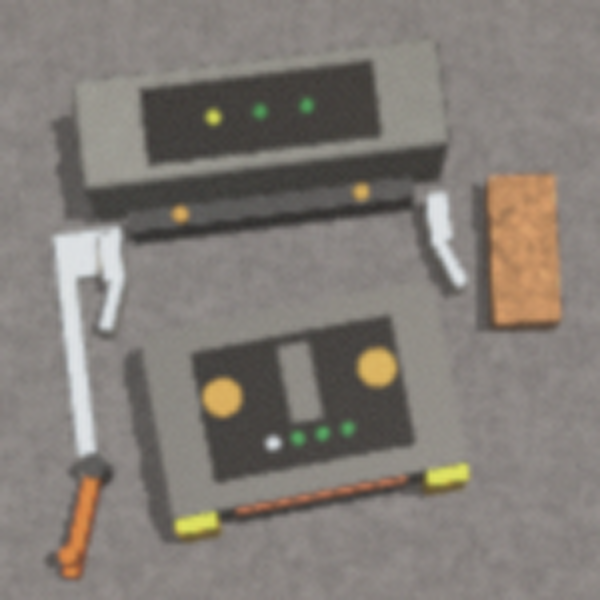

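Run:
```python
from h import *
def cp(L,z): return plane("top",[((x+.5)/4-.5+250,(y+.5)/4-.5+100) for x,y in L],z).round(4)
print("charger near top edge L,R, far",cp([(88,188),(445,148),(78,85),(435,42)],.085))
print("stop bar near top edge",cp([(135,238),(415,205)],.035))
print("left rail inner: top, knee, tip",cp([(121,228),(124,280),(112,330)],.03))
print("right rail inner",cp([(427,195),(431,243),(456,287)],.03))
print("pivot",cp([(92,468)],.041)," pin",cp([(68,553)],.0665))
print("bracket left edge/right edge",cp([(55,238),(80,455),(97,455)],.012))
print("bumper near face ends",cp([(177,535),(218,528),(428,488),(468,480)],.064))
print("pack top corners far",cp([(143,352),(436,292)],.07))
im=cv2.imread("pics/top0.png"); P=cloud("top",np.load("pics/top0.npy"))
# charger top from depth
m=(abs(P[...,2]-.085)<.006)&(P[...,0]>.6)&(P[...,0]<.85)&(abs(P[...,1])<.2)
uv=np.argwhere(m)[:,::-1].astype(np.float32); r=cv2.minAreaRect(uv); print("charger rect",cp([((x-250+.5)*4-.5,(y-100+.5)*4-.5) for x,y in cv2.boxPoints(r)],.085))
m=(abs(P[...,2]-.068)<.008)&(P[...,0]>.4)&(P[...,0]<.66)&(P[...,1]<.13)&(P[...,1]>-.12)
uv=np.argwhere(m)[:,::-1].astype(np.float32); r=cv2.minAreaRect(uv); print("pack rect",cp([((x-250+.5)*4-.5,(y-100+.5)*4-.5) for x,y in cv2.boxPoints(r)],.07))
```

```text
charger near top edge L,R, far [[ 0.6777  0.1673  0.085 ]
 [ 0.7059 -0.0592  0.085 ]
 [ 0.7448  0.1752  0.085 ]
 [ 0.775  -0.0524  0.085 ]]
stop bar near top edge [[ 0.6589  0.1417  0.035 ]
 [ 0.6829 -0.0431  0.035 ]]
left rail inner: top, knee, tip [[0.6669 0.1516 0.03  ]
 [0.6318 0.1489 0.03  ]
 [0.5981 0.1561 0.03  ]]
right rail inner [[ 0.6912 -0.0513  0.03  ]
 [ 0.6588 -0.0541  0.03  ]
 [ 0.6293 -0.0708  0.03  ]]
pivot [[0.5044 0.166  0.041 ]]  pin [[0.4464 0.177  0.0665]]
bracket left edge/right edge [[0.6644 0.1978 0.012 ]
 [0.5171 0.1776 0.012 ]
 [0.5172 0.1663 0.012 ]]
bumper near face ends [[ 0.4589  0.1082  0.064 ]
 [ 0.4637  0.0822  0.064 ]
 [ 0.4908 -0.051   0.064 ]
 [ 0.4963 -0.0764  0.064 ]]
pack top corners far [[ 0.5755  0.1317  0.07  ]
 [ 0.6163 -0.055   0.07  ]]
charger rect [[ 0.7461  0.1802  0.085 ]
 [ 0.7783 -0.0536  0.085 ]
 [ 0.7054 -0.0629  0.085 ]
 [ 0.6734  0.1697  0.085 ]]
pack rect [[ 0.586   0.1353  0.07  ]
 [ 0.6254 -0.0518  0.07  ]
 [ 0.4966 -0.0774  0.07  ]
 [ 0.4577  0.1077  0.07  ]]
```

What could be taken for the pack (top view):
- Grey pack at (325,205): this is the one I want.
- Red look-alike at (210,348).
- Grey charger and bay at (317,133): fixed, not the pack.

The close crop (crop1) shows the grey box with a black top. Its yellow bumpers are at top-view pixels (299,231) and (361,219). The orange latch pin is at (267,238) and its pivot at (273,217).

Estimates:
- **Bay:** origin (0.675, 0.051), yaw 0.131. The pivot predicted from this matches the measured one to 1 mm.
- **Pack:** at bay (-131, -4) mm, yaw +0.07 relative to the bay.

First I'll shut the fingers, align to the bay yaw and approach behind the left bumper.

Call:
apply_moves(
  deltas=[
    [300,-210,0,0,0,0.11,1],
    [300,-210,0,0,0,0.11,1],
    [300,-210,0,0,0,0.11,1],
    [300,-210,0,0,0,0.11,1],
    [300,-210,0,0,0,0.11,1],
    [300,-210,0,0,0,0.11,1],
    [300,-210,0,0,0,0.11,1],
    [300,-210,0,0,0,0.11,1],
    [300,-210,0,0,0,0.11,1],
    [422,-648,0,0,0,0.11,1],
    [422,-648,0,0,0,0.11,1],
    [422,-648,0,0,0,0.11,1],
    [422,-648,0,0,0,0.11,1],
    [422,-648,0,0,0,0.11,1],
    [422,-648,0,0,0,0.11,1],
    [422,-648,0,0,0,0.11,1],
    [422,-648,0,0,0,0.11,1],
    [422,-648,0,0,0,0.11,1],
    [422,-648,0,0,0,0.11,1],
    [422,-648,0,0,0,0.11,1],
  ],
)

```text
time: 1.77
eef_pos: [0.4096, 0.1014, 0.2314]
tcp_rot: [0.0, 0.998, 0.066, 0.0]
contact_force: [1.4, -0.2, 0.8]
grip_width: -0.0003
```

Call:
apply_moves(
  deltas=[
    [0,10,40,0,0,0,1],
    [0,10,80,0,0,0,1],
    [0,10,120,0,0,0,1],
    [0,10,160,0,0,0,1],
    [0,10,190,0,0,0,1],
    [8,10,203,0,0,0,1],
    [20,10,203,0,0,0,1],
    [28,10,203,0,0,0,1],
    [32,10,203,0,0,0,1],
    [34,10,203,0,0,0,1],
  ],
)

```text
time: 2.6
eef_pos: [0.4462, 0.0938, 0.0287]
tcp_rot: [-0.0, 0.998, 0.066, 0.001]
contact_force: [-0.3, -0.8, -0.5]
grip_width: -0.0001
```

```bash
cat > st.py <<'E'
from h import *
s=readout.sense(); B=np.array([.675,.0513]); a=.131
R=np.array([[np.cos(a),np.sin(a)],[-np.sin(a),np.cos(a)]])
print("t",round(s['time'],2),"tcp bay mm",(R@(s['eef_pos'][:2]-B)*1e3).round(1),"z",(s['eef_pos'][2]*1e3).round(1),"F bay",(R@s['contact_force'][:2]).round(1),s['contact_force'][2].round(1))
E
cat > pk.py <<'E'
# pack pose in bay frame from yellow bumper tops in the top view
from st import *
p,d=grab_frame("top"); im=p[:,:,::-1].copy(); hsv=cv2.cvtColor(im,cv2.COLOR_BGR2HSV)
m=cv2.inRange(hsv,(22,100,90),(35,255,255)); k,l,st_,ce=cv2.connectedComponentsWithStats(m)
for i in range(1,k):
    if st_[i,4]>5:
        w=plane("top",ce[i],.06)[0]; b=R@(w[:2]-B)*1e3
        if -230<b[0]<-100 and abs(b[1])<110: print("yellow",st_[i,4],ce[i].round(1),"bay",b.round(1))
import sys
if len(sys.argv)>1: cv2.imwrite("pics/"+sys.argv[1],cv2.resize(im[100:260,240:400],(640,640),interpolation=cv2.INTER_CUBIC))
E
python3 pk.py c2.png
```

```text
t 2.6 tcp bay mm [-221.3   72. ] z 28.7 F bay [-0.4 -0.7] -0.5
yellow 21 [344.1 191. ] bay [-112.8  -55.7]
yellow 58 [361. 219.] bay [-190.   -89.6]
```

Call:
apply_moves(
  deltas=[
    [2,0,0,0,0,0,1],
    [4,0,0,0,0,0,1],
    [5,0,0,0,0,0,1],
    [6,0,0,0,0,0,1],
    [7,0,0,0,0,0,1],
  ],
)

```text
time: 3.07
eef_pos: [0.4515, 0.0943, 0.0283]
tcp_rot: [0.0, 0.998, 0.066, -0.001]
contact_force: [-3.7, -0.7, 2.3]
grip_width: 0.0003
```

```bash
python3 st.py
```

```text
t 3.07 tcp bay mm [-215.9   71.9] z 28.3 F bay [-3.7 -0.2] 2.3
```

Call:
apply_moves(
  deltas=[
    [1,0,0,0,0,0,1],
    [2,0,0,0,0,0,1],
    [3,0,0,0,0,0,1],
    [4,0,0,0,0,0,1],
    [5,0,0,0,0,0,1],
    [6,0,0,0,0,0,1],
    [7,0,0,0,0,0,1],
    [8,0,0,0,0,0,1],
  ],
)

```text
time: 3.73
eef_pos: [0.4542, 0.0953, 0.0273]
tcp_rot: [0.001, 0.998, 0.067, -0.005]
contact_force: [-14.5, 1.5, 9.0]
grip_width: 0.0003
```

```bash
python3 pk.py c2.png
```

```text
t 3.73 tcp bay mm [-213.2   72.5] z 27.3 F bay [-14.2   3.4] 9.0
yellow 26 [344.2 190.8] bay [-112.5  -56. ]
yellow 59 [360.7 218.8] bay [-189.4  -89. ]
```

View pics/c2.png

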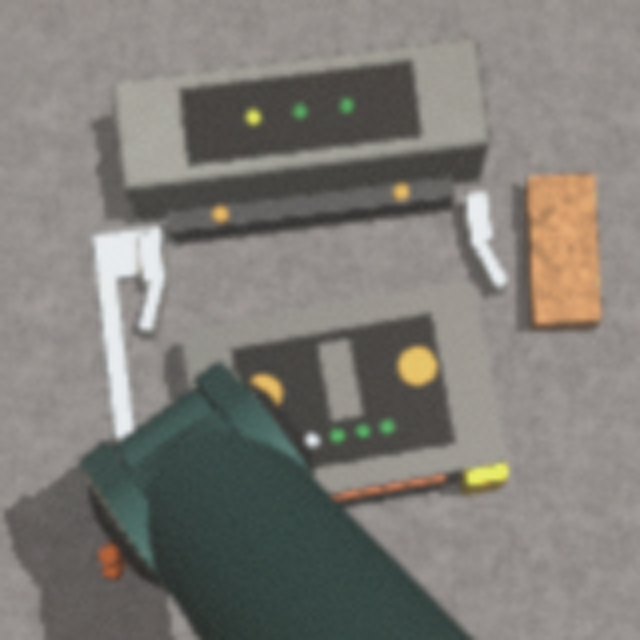

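Call:
apply_moves(
  deltas=[
    [0,0,-2,0,0,0,1],
    [0,0,-4,0,0,0,1],
    [0,0,-4,0,0,0,1],
    [0,0,-4,0,0,0,1],
  ],
)

```text
time: 4.12
eef_pos: [0.458, 0.0954, 0.0315]
tcp_rot: [0.0, 0.998, 0.066, -0.002]
contact_force: [-5.3, 0.0, -1.9]
grip_width: 0.0003
```

```bash
python3 st.py
```

```text
t 4.12 tcp bay mm [-209.4   72. ] z 31.5 F bay [-5.3  0.7] -1.9
```

Call:
apply_moves(
  deltas=[
    [1,0,-0.3,0,0,0,1],
    [2,0,-0.6,0,0,0,1],
    [3,0,-0.9,0,0,0,1],
    [4,0,-1.2,0,0,0,1],
    [5,0,-1.5,0,0,0,1],
    [6,0,-1.8,0,0,0,1],
    [7,0,-2.1,0,0,0,1],
    [8,0,-2.4,0,0,0,1],
  ],
)

```text
time: 4.78
eef_pos: [0.466, 0.0967, 0.0338]
tcp_rot: [0.0, 0.998, 0.066, -0.002]
contact_force: [-5.1, 0.8, -3.3]
grip_width: -0.0001
```

```bash
python3 pk.py
```

```text
t 4.78 tcp bay mm [-201.3   72.3] z 33.8 F bay [-5.   1.5] -3.3
yellow 29 [344.1 189. ] bay [-107.8  -56.3]
yellow 58 [359.5 218.3] bay [-187.7  -86.1]
```

Call:
apply_moves(
  deltas=[
    [-8,0,0,0,0,0,1],
    [-18,0,0,0,0,0,1],
    [-18,40,2,0,0,0,1],
    [-18,80,4,0,0,0,1],
    [-18,120,6,0,0,0,1],
    [-18,160,6,0,0,0,1],
    [-12,160,6,0,0,0,1],
    [-8,160,6,0,0,0,1],
    [-6,160,6,0,0,0,1],
    [-5,160,6,0,0,0,1],
  ],
)

```text
time: 5.67
eef_pos: [0.4845, -0.061, 0.029]
tcp_rot: [-0.0, 0.998, 0.067, 0.001]
contact_force: [0.6, 0.3, 0.6]
grip_width: 0.0002
```

```bash
python3 pk.py
```

```text
t 5.67 tcp bay mm [-203.5  -86.5] z 29.0 F bay [0.7 0.3] 0.6
yellow 29 [344.  188.8] bay [-107.1  -56.1]
yellow 59 [296.9 225.5] bay [-187.3   74.9]
```

Call:
apply_moves(
  deltas=[
    [1,0,-0.2,0,0,0,1],
    [2,0,-0.5,0,0,0,1],
    [3,0,-1,0,0,0,1],
    [4,0,-1.5,0,0,0,1],
    [5,0,-2,0,0,0,1],
    [6,0,-2.5,0,0,0,1],
    [7,0,-3,0,0,0,1],
    [8.5,0,-3.5,0,0,0,1],
    [10,0,-4,0,0,0,1],
    [11,0,-4.5,0,0,0,1],
  ],
)

```text
time: 6.55
eef_pos: [0.4937, -0.0623, 0.0326]
tcp_rot: [0.0, 0.998, 0.065, -0.002]
contact_force: [-3.3, -2.5, -3.1]
grip_width: 0.0002
```

```bash
python3 pk.py
```

```text
t 6.55 tcp bay mm [-194.6  -88.9] z 32.6 F bay [-3.6 -2.1] -3.1
yellow 14 [341.9 186.9] bay [-101.5  -51.5]
yellow 60 [297.6 224.9] bay [-185.9   72.9]
```

Call:
apply_moves(
  deltas=[
    [1.2,0,-0.2,0,0,0,1],
    [2.5,0,-0.4,0,0,0,1],
    [4,0,-0.6,0,0,0,1],
    [5.5,0,-0.8,0,0,0,1],
    [7,0,-1,0,0,0,1],
    [8,0,-1,0,0,0,1],
    [0,0,0,0,0,0,1],
    [-14,0,1,0,0,0,1],
    [-20,-40,2,0,0,0,1],
    [-20,-80,4,0,0,0,1],
    [-20,-120,5,0,0,0,1],
    [-16,-163,5,0,0,0,1],
    [-12,-163,5,0,0,0,1],
    [-9,-163,5,0,0,0,1],
  ],
)

```text
time: 7.77
eef_pos: [0.4659, 0.1034, 0.0291]
tcp_rot: [-0.001, 0.998, 0.069, 0.002]
contact_force: [0.3, -0.6, -0.2]
grip_width: 0.0002
```

```bash
python3 pk.py
```

```text
t 7.77 tcp bay mm [-200.5   79. ] z 29.1 F bay [ 0.2 -0.6] -0.2
yellow 57 [359.8 212.4] bay [-172.7  -88.8]
```

Call:
apply_moves(
  deltas=[
    [1,2,0,0,0,0,1],
    [2,3,-0.3,0,0,0,1],
    [3,3,-0.6,0,0,0,1],
    [4,3,-1,0,0,0,1],
    [5.5,3,-1.5,0,0,0,1],
    [7,3,-2,0,0,0,1],
    [8.5,3,-2.5,0,0,0,1],
    [10,3,-3,0,0,0,1],
    [11.5,3,-3.5,0,0,0,1],
    [13,3,-4,0,0,0,1],
    [14.5,3,-4.5,0,0,0,1],
    [16,3,-5,0,0,0,1],
    [17.5,3,-5.5,0,0,0,1],
    [19,3,-5.5,0,0,0,1],
    [20.5,3,-5.5,0,0,0,1],
    [22,3,-5.5,0,0,0,1],
  ],
)

```text
time: 9.15
eef_pos: [0.4848, 0.0998, 0.0335]
tcp_rot: [0.0, 0.998, 0.066, -0.002]
contact_force: [-11.3, 0.5, 2.2]
grip_width: -0.0004
```

```bash
python3 pk.py
```

```text
t 9.15 tcp bay mm [-182.2   72.9] z 33.5 F bay [-11.1   2. ] 2.2
yellow 56 [357.9 211.4] bay [-169.8  -84.4]
```

Call:
apply_moves(
  deltas=[
    [-12,0,0,0,0,0,1],
    [-20,0,1,0,0,0,1],
    [-20,40,2,0,0,0,1],
    [-20,80,3,0,0,0,1],
    [-20,120,4,0,0,0,1],
    [-16,160,5,0,0,0,1],
    [-11,160,5,0,0,0,1],
    [-7,160,5,0,0,0,1],
    [-5,160,5,0,0,0,1],
    [-4,160,4.5,0,0,0,1],
    [-2.5,160,4,0,0,0,1],
    [-1,160,3.5,0,0,0,1],
    [0.5,160,3,0,0,0,1],
    [2,160,2.5,0,0,0,1],
    [3.5,160,2,0,0,0,1],
    [5,160,1.5,0,0,0,1],
    [6.5,160,1,0,0,0,1],
    [8,160,0.5,0,0,0,1],
    [9.5,160,0,0,0,0,1],
    [11,160,-0.5,0,0,0,1],
  ],
)

```text
time: 10.87
eef_pos: [0.5157, -0.0579, 0.033]
tcp_rot: [0.0, 0.998, 0.067, -0.003]
contact_force: [-5.0, -3.1, -3.8]
grip_width: -0.0004
```

```bash
python3 pk.py
```

```text
t 10.87 tcp bay mm [-172.2  -87.5] z 33.0 F bay [-5.4 -2.4] -3.8
yellow 66 [296.7 217. ] bay [-165.4   73. ]
```

Call:
apply_moves(
  deltas=[
    [1.2,-1,-0.2,0,0,0,1],
    [2.4,-2,-0.4,0,0,0,1],
    [3.6,-3,-0.6,0,0,0,1],
    [4.8,-4,-0.8,0,0,0,1],
    [6,-5,-1,0,0,0,1],
    [7,-6,-1,0,0,0,1],
    [7.5,-7,-1,0,0,0,1],
    [-12,0,1,0,0,0,1],
    [-24,0,2,0,0,0,1],
    [-26,-40,3,0,0,0,1],
    [-26,-80,4,0,0,0,1],
    [-26,-120,5,0,0,0,1],
    [-20,-162,5,0,0,0,1],
    [-14,-162,5,0,0,0,1],
    [-9,-162,5,0,0,0,1],
    [-7,-162,5,0,0,0,1],
  ],
)

```text
time: 12.25
eef_pos: [0.4909, 0.1028, 0.0293]
tcp_rot: [-0.0, 0.998, 0.067, 0.0]
contact_force: [-2.8, 0.5, 0.6]
grip_width: 0.0002
```

```bash
python3 pk.py
```

```text
t 12.25 tcp bay mm [-175.8   75.1] z 29.3 F bay [-2.7  0.8] 0.6
yellow 64 [357.5 204.1] bay [-150.8  -85.6]
```

Call:
apply_moves(
  deltas=[
    [1.2,0,-0.4,0,0,0,1],
    [2.5,0,-0.8,0,0,0,1],
    [3.8,0,-1.2,0,0,0,1],
    [5,0,-1.6,0,0,0,1],
    [6.3,0,-2,0,0,0,1],
    [7.6,0,-2.4,0,0,0,1],
    [9,0,-2.8,0,0,0,1],
    [10.3,0,-3.2,0,0,0,1],
    [11.6,0,-3.6,0,0,0,1],
    [13,0,-4,0,0,0,1],
    [14.3,0,-4.4,0,0,0,1],
    [15.6,0,-4.8,0,0,0,1],
  ],
)

```text
time: 13.3
eef_pos: [0.5032, 0.1021, 0.0327]
tcp_rot: [0.001, 0.998, 0.065, -0.003]
contact_force: [-5.8, 0.8, -3.6]
grip_width: 0.0002
```

```bash
python3 pk.py
```

```text
t 13.3 tcp bay mm [-163.7   72.8] z 32.7 F bay [-5.7  1.5] -3.6
yellow 66 [356.3 203.2] bay [-148.  -83.]
```

Call:
apply_moves(
  deltas=[
    [1.2,0,-0.2,0,0,0,1],
    [2.4,0,-0.4,0,0,0,1],
    [3.6,0,-0.6,0,0,0,1],
    [4.8,0,-0.8,0,0,0,1],
    [6,0,-0.8,0,0,0,1],
    [6,0,-0.8,0,0,0,1],
    [-8,0,0,0,0,0,1],
    [-20,0,2,0,0,0,1],
    [-20,40,3,0,0,0,1],
    [-20,80,4,0,0,0,1],
    [-20,120,5,0,0,0,1],
    [-14,159,5,0,0,0,1],
    [-9,159,5,0,0,0,1],
    [-6,159,5,0,0,0,1],
  ],
)

```text
time: 14.52
eef_pos: [0.5219, -0.0596, 0.029]
tcp_rot: [0.001, 0.998, 0.062, 0.001]
contact_force: [-0.7, 0.9, 0.0]
grip_width: -0.0001
```

```bash
python3 pk.py
```

```text
t 14.52 tcp bay mm [-166.3  -89.9] z 29.0 F bay [-0.5  1. ] 0.0
yellow 62 [293.5 209.1] bay [-144.1   78.8]
```

Call:
apply_moves(
  deltas=[
    [1.5,-2,0,0,0,0,1],
    [3,-3,-0.3,0,0,0,1],
    [4.2,-3,-0.6,0,0,0,1],
    [5.5,-3.5,-1,0,0,0,1],
    [6.8,-4,-1.5,0,0,0,1],
    [8,-4.5,-2,0,0,0,1],
    [9.2,-5,-2.5,0,0,0,1],
    [10.5,-5.5,-3,0,0,0,1],
    [11.7,-6,-3.5,0,0,0,1],
    [13,-6.5,-4,0,0,0,1],
    [14.2,-7,-4,0,0,0,1],
  ],
)

```text
time: 15.48
eef_pos: [0.531, -0.0477, 0.0318]
tcp_rot: [0.001, 0.998, 0.065, -0.004]
contact_force: [-7.2, -5.2, -1.2]
grip_width: -0.0
```

```bash
python3 pk.py
```

```text
t 15.48 tcp bay mm [-155.7  -79.4] z 31.8 F bay [-7.8 -4.2] -1.2
yellow 65 [293.8 208.6] bay [-143.   78.]
```

Call:
apply_moves(
  deltas=[
    [1.2,1,-0.2,0,0,0,1],
    [2.4,2,-0.4,0,0,0,1],
    [3.6,2,-0.6,0,0,0,1],
    [4.8,2,-0.8,0,0,0,1],
    [6,2,-1,0,0,0,1],
    [6,2,-1,0,0,0,1],
  ],
)

```text
time: 16.03
eef_pos: [0.5381, -0.0482, 0.0329]
tcp_rot: [0.001, 0.998, 0.065, -0.003]
contact_force: [-4.3, -3.7, -3.6]
grip_width: -0.0003
```

```bash
python3 st.py
```

```text
t 16.03 tcp bay mm [-148.8  -80.8] z 32.9 F bay [-4.7 -3.1] -3.6
```

Call:
apply_moves(
  deltas=[
    [-8,0,0,0,0,0,1],
    [-22,0,2,0,0,0,1],
    [-26,-40,3,0,0,0,1],
    [-26,-80,4,0,0,0,1],
    [-26,-120,5,0,0,0,1],
    [-22,-160,5,0,0,0,1],
    [-17,-160,5,0,0,0,1],
    [-14,-160,5,0,0,0,1],
    [-12,-160,5,0,0,0,1],
  ],
)

```text
time: 16.78
eef_pos: [0.5083, 0.1101, 0.0294]
tcp_rot: [-0.0, 0.998, 0.066, 0.001]
contact_force: [0.4, -0.4, -0.2]
grip_width: 0.0002
```

```bash
python3 pk.py
```

```text
t 16.78 tcp bay mm [-157.6   80.1] z 29.4 F bay [ 0.4 -0.5] -0.2
yellow 60 [356.4 198. ] bay [-134.6  -84.7]
```

Call:
apply_moves(
  deltas=[
    [1.5,0,-0.3,0,0,0,1],
    [3,0,-0.6,0,0,0,1],
    [4,0,-1,0,0,0,1],
    [5,0,-1.5,0,0,0,1],
    [6,0,-2,0,0,0,1],
    [7,0,-2.5,0,0,0,1],
    [8,0,-3,0,0,0,1],
    [9,0,-3.5,0,0,0,1],
  ],
)

```text
time: 17.5
eef_pos: [0.5151, 0.1111, 0.0319]
tcp_rot: [0.0, 0.998, 0.066, -0.001]
contact_force: [-4.7, -1.0, -3.8]
grip_width: -0.0002
```

```bash
python3 st.py
```

```text
t 17.5 tcp bay mm [-150.7   80.1] z 31.9 F bay [-4.8 -0.4] -3.8
```

Left face is at about -140. I'll continue in small steps and feel for the stop.

Call:
apply_moves(
  deltas=[
    [0.8,0,-0.2,0,0,0,1],
    [1.6,0,-0.4,0,0,0,1],
    [2.4,0,-0.6,0,0,0,1],
    [3.2,0,-0.6,0,0,0,1],
    [4,0,-0.6,0,0,0,1],
  ],
)

```text
time: 17.92
eef_pos: [0.5194, 0.1124, 0.0329]
tcp_rot: [-0.0, 0.998, 0.066, -0.001]
contact_force: [-8.2, 0.8, -1.2]
grip_width: -0.0002
```

```bash
python3 pk.py
```

```text
t 17.92 tcp bay mm [-146.3   80.9] z 32.9 F bay [-8.   1.8] -1.2
yellow 64 [355.2 198. ] bay [-134.4  -81.7]
```

Call:
apply_moves(
  deltas=[
    [0.8,0,-0.2,0,0,0,1],
    [1.6,0,-0.4,0,0,0,1],
    [2.4,0,-0.6,0,0,0,1],
    [2.4,0,-0.6,0,0,0,1],
  ],
)

```text
time: 18.3
eef_pos: [0.5222, 0.1129, 0.0335]
tcp_rot: [-0.0, 0.998, 0.066, -0.0]
contact_force: [-5.2, 1.7, -3.6]
grip_width: 0.0004
```

```bash
python3 st.py
```

```text
t 18.3 tcp bay mm [-143.5   81.1] z 33.5 F bay [-4.9  2.3] -3.6
```

Call:
apply_moves(
  deltas=[
    [-8,0,0,0,0,0,1],
    [-20,0,2,0,0,0,1],
    [-22,40,3,0,0,0,1],
    [-22,80,4,0,0,0,1],
    [-22,120,5,0,0,0,1],
    [-16,163,5,0,0,0,1],
    [-12,163,5,0,0,0,1],
    [-9,163,5,0,0,0,1],
  ],
)

```text
time: 18.97
eef_pos: [0.5377, -0.055, 0.0297]
tcp_rot: [0.001, 0.998, 0.062, 0.002]
contact_force: [0.0, 0.5, 1.0]
grip_width: -0.0001
```

```bash
python3 pk.py
```

```text
t 18.97 tcp bay mm [-150.   -87.4] z 29.7 F bay [0.1 0.4] 1.0
yellow 64 [292.7 203.7] bay [-129.8   79.3]
```

Call:
apply_moves(
  deltas=[
    [1,-1,-0.2,0,0,0,1],
    [2,-1,-0.5,0,0,0,1],
    [3,-1,-1,0,0,0,1],
    [4,-1,-1.5,0,0,0,1],
    [5,-1,-2,0,0,0,1],
    [6,-1,-2.5,0,0,0,1],
    [7,-1,-3,0,0,0,1],
    [8,-1,-3.5,0,0,0,1],
  ],
)

```text
time: 19.68
eef_pos: [0.5408, -0.0486, 0.0312]
tcp_rot: [-0.0, 0.998, 0.066, -0.002]
contact_force: [-3.5, 0.5, -4.1]
grip_width: -0.0001
```

```bash
python3 st.py
```

```text
t 19.68 tcp bay mm [-146.1  -81.5] z 31.2 F bay [-3.4  1. ] -4.1
```

Call:
apply_moves(
  deltas=[
    [0.8,1,-0.2,0,0,0,1],
    [1.6,2,-0.2,0,0,0,1],
    [2.4,2,-0.4,0,0,0,1],
    [3.2,2,-0.4,0,0,0,1],
    [4,2,-0.4,0,0,0,1],
  ],
)

```text
time: 20.1
eef_pos: [0.5458, -0.0512, 0.0322]
tcp_rot: [0.001, 0.998, 0.065, -0.002]
contact_force: [-8.6, -1.1, 0.8]
grip_width: -0.0001
```

```bash
python3 st.py
```

```text
t 20.1 tcp bay mm [-141.5  -84.7] z 32.2 F bay [-8.7 -0. ] 0.8
```

Call:
apply_moves(
  deltas=[
    [0.7,0,-0.2,0,0,0,1],
    [1.4,0,-0.4,0,0,0,1],
    [2.1,0,-0.6,0,0,0,1],
    [2.8,0,-0.6,0,0,0,1],
  ],
)

```text
time: 20.43
eef_pos: [0.5457, -0.0512, 0.0322]
tcp_rot: [0.001, 0.998, 0.065, -0.005]
contact_force: [-15.3, -1.7, 4.3]
grip_width: -0.0001
```

```bash
python3 pk.py c3.png
```

```text
t 20.43 tcp bay mm [-141.5  -84.8] z 32.2 F bay [-15.4   0.3] 4.3
yellow 70 [293.8 203.8] bay [-130.5   76.4]
```

View pics/c3.png

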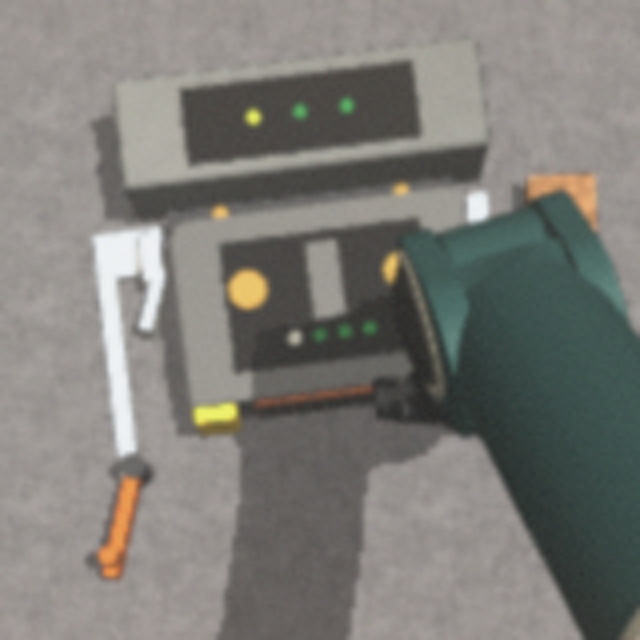

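Call:
apply_moves(
  deltas=[
    [-10,0,0,0,0,0,1],
    [-22,0,1,0,0,0,1],
    [-24,-40,2,0,0,0,1],
    [-24,-80,2,0,0,0,1],
    [-24,-120,2,0,0,0,1],
    [-18,-163,2,0,0,0,1],
    [-13,-164,2,0,0,0,1],
    [-9,-164,2,0,0,0,1],
    [-7,-164,2,0,0,0,1],
    [-5,-164,1.5,0,0,0,1],
    [-4,-164,1.2,0,0,0,1],
    [-3,-164,1,0,0,0,1],
    [-2,-164,0.5,0,0,0,1],
    [-1,-164,0,0,0,0,1],
    [0,-164,-0.5,0,0,0,1],
  ],
)

```text
time: 21.73
eef_pos: [0.5235, 0.1113, 0.0319]
tcp_rot: [0.0, 0.998, 0.065, -0.005]
contact_force: [-13.0, 4.0, -3.1]
grip_width: -0.0
```

```bash
python3 pk.py
```

```text
t 21.73 tcp bay mm [-142.4   79.3] z 31.9 F bay [-12.4   5.7] -3.1
yellow 64 [355.7 195.6] bay [-128.4  -83.8]
```

Call:
apply_moves(
  deltas=[
    [1,0,-0.2,0,0,0,1],
    [2,0,-0.4,0,0,0,1],
    [2.5,0,-0.4,0,0,0,1],
    [2.5,0,-0.4,0,0,0,1],
  ],
)

```text
time: 22.12
eef_pos: [0.5234, 0.1113, 0.0318]
tcp_rot: [0.001, 0.998, 0.065, -0.007]
contact_force: [-16.8, 4.3, 1.7]
grip_width: -0.0003
```

```bash
python3 st.py
```

```text
t 22.12 tcp bay mm [-142.5   79.3] z 31.8 F bay [-16.1   6.5] 1.7
```

Call:
apply_moves(
  deltas=[
    [1,-1,-0.4,0,0,0,1],
    [2,-2,-0.8,0,0,0,1],
    [2,-2,-0.8,0,0,0,1],
    [2,-2,-0.8,0,0,0,1],
    [2,-2,-0.8,0,0,0,1],
    [2,-2,-0.8,0,0,0,1],
    [2,-2,-0.8,0,0,0,1],
  ],
)

```text
time: 22.7
eef_pos: [0.5233, 0.1113, 0.0319]
tcp_rot: [0.003, 0.998, 0.064, -0.01]
contact_force: [-20.7, -1.5, 3.4]
grip_width: -0.0001
```

```bash
python3 st.py
```

```text
t 22.7 tcp bay mm [-142.6   79.3] z 31.9 F bay [-20.7   1.2] 3.4
```

Call:
apply_moves(
  deltas=[
    [0,0,0,0,0,0,1],
    [0,0,0,0,0,0,1],
    [0,0,0,0,0,0,1],
    [0,0,0,0,0,0,1],
    [-5,0,0,0,0,0,1],
    [-12,0,0,0,0,0,1],
    [-24,0,1,0,0,0,1],
    [-26,40,2,0,0,0,1],
    [-26,80,2,0,0,0,1],
    [-26,120,2,0,0,0,1],
    [-20,163,2,0,0,0,1],
    [-15,163,2,0,0,0,1],
    [-11,163,2,0,0,0,1],
    [-9,163,2,0,0,0,1],
    [-7,163,1.6,0,0,0,1],
    [-6,163,1.2,0,0,0,1],
    [-5,163,0.8,0,0,0,1],
    [-4,163,0.4,0,0,0,1],
    [-3,163,0,0,0,0,1],
  ],
)

```text
time: 24.28
eef_pos: [0.5451, -0.048, 0.033]
tcp_rot: [0.001, 0.998, 0.066, -0.006]
contact_force: [-11.5, -6.0, -1.3]
grip_width: -0.0002
```

```bash
python3 pk.py
```

```text
t 24.28 tcp bay mm [-141.7  -81.5] z 33.0 F bay [-12.2  -4.5] -1.3
yellow 63 [293.4 203.2] bay [-128.9   77.2]
```

Call:
apply_moves(
  deltas=[
    [1,0.5,-0.3,0,0,0,1],
    [2,1,-0.6,0,0,0,1],
    [3,1.5,-0.9,0,0,0,1],
    [3.8,1.5,-1.2,0,0,0,1],
    [3.8,1.5,-1.2,0,0,0,1],
  ],
)

```text
time: 24.75
eef_pos: [0.545, -0.0481, 0.033]
tcp_rot: [0.001, 0.998, 0.066, -0.01]
contact_force: [-18.2, -3.9, 2.1]
grip_width: -0.0002
```

```bash
python3 st.py
```

```text
t 24.75 tcp bay mm [-141.9  -81.5] z 33.0 F bay [-18.5  -1.4] 2.1
```

Call:
apply_moves(
  deltas=[
    [1,0.3,-0.4,0,0,0,1],
    [1,0.3,-0.4,0,0,0,1],
    [1,0.3,-0.4,0,0,0,1],
    [1,0.3,-0.4,0,0,0,1],
    [1,0.3,-0.4,0,0,0,1],
    [1,0.3,-0.4,0,0,0,1],
    [1,0.3,-0.4,0,0,0,1],
    [1,0.3,-0.4,0,0,0,1],
  ],
)

```text
time: 25.42
eef_pos: [0.545, -0.0481, 0.0331]
tcp_rot: [0.001, 0.998, 0.067, -0.011]
contact_force: [-20.4, -3.8, 2.1]
grip_width: -0.0001
```

```bash
python3 st.py
```

```text
t 25.42 tcp bay mm [-141.9  -81.5] z 33.1 F bay [-20.8  -1.1] 2.1
```

Call:
apply_moves(
  deltas=[
    [-5,0,0,0,0,0,1],
    [-12,0,0,0,0,0,1],
    [-30,0,0,0,0,0,1],
    [-50,0,-20,0,0,0,1],
    [-60,0,-60,0,0,0,1],
    [-60,0,-100,0,0,0,1],
    [-60,0,-140,0,0,0,1],
    [-60,0,-140,0,0,0,1],
  ],
)

```text
time: 26.08
eef_pos: [0.5019, -0.0541, 0.1844]
tcp_rot: [0.002, 0.998, 0.067, 0.008]
contact_force: [2.2, 0.7, 0.7]
grip_width: -0.0002
```

```bash
python3 pk.py c4.png
python3 - <<'E'
from h import *
im=cv2.imread("pics/c4.png"); hsv=cv2.cvtColor(im,cv2.COLOR_BGR2HSV)
m=cv2.inRange(hsv,(3,150,90),(16,255,255)); k,l,s,c=cv2.connectedComponentsWithStats(m)
print([(s[i].tolist(),c[i].round(1)) for i in range(1,k) if s[i,4]>150])
E
```

```text
t 26.08 tcp bay mm [-185.4  -81.9] z 184.4 F bay [2.3 0.4] 0.7
yellow 44 [293.5 202.7] bay [-127.6   77. ]
[([100, 480, 38, 96, 1480], array([119.6, 529. ]))]
```

View pics/c4.png

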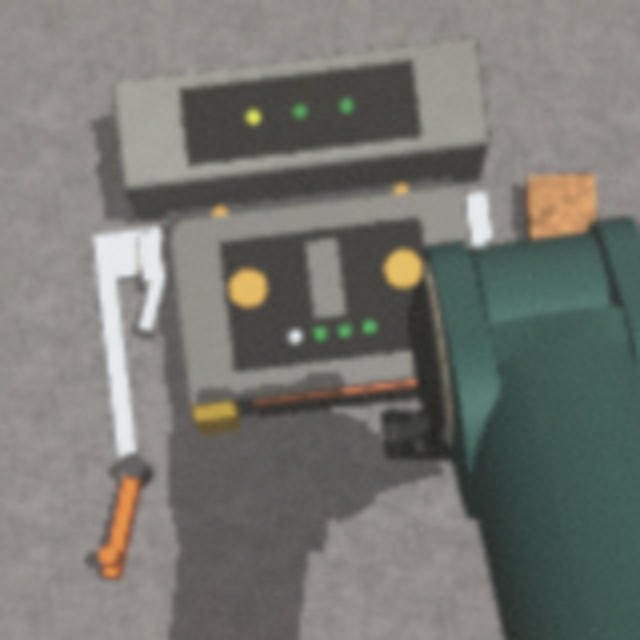

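The pack is square against the stop. The left bumper is at crop (215,415). The latch is unmoved, with its pivot at (131,470) and its pin at (108,560). Next I'll move above the outer side of the latch pin.

Call:
apply_moves(
  deltas=[
    [-20,-41,0,0,0,0,1],
    [-20,-82,0,0,0,0,1],
    [-20,-123,0,0,0,0,1],
    [-20,-164,0,0,0,0,1],
    [-20,-205,0,0,0,0,1],
    [-20,-246,0,0,0,0,1],
    [-20,-272,0,0,0,0,1],
    [-20,-272,0,0,0,0,1],
    [-20,-272,0,0,0,0,1],
  ],
)

```text
time: 26.88
eef_pos: [0.4397, 0.2138, 0.1759]
tcp_rot: [-0.0, 0.998, 0.069, -0.0]
contact_force: [1.3, -0.7, 0.0]
grip_width: 0.0002
```

```bash
python3 pk.py
```

```text
t 26.88 tcp bay mm [-212.   191.9] z 175.9 F bay [ 1.2 -0.9] 0.0
yellow 56 [355.9 195.3] bay [-127.6  -84.3]
yellow 65 [293.6 203.2] bay [-128.8   76.9]
```

Call:
apply_moves(
  deltas=[
    [0,0,40,0,0,0,1],
    [0,0,80,0,0,0,1],
    [0,0,115,0,0,0,1],
    [0,0,129,0,0,0,1],
    [0,5,129,0,0,0,1],
    [0,11,129,0,0,0,1],
    [0,16,129,0,0,0,1],
    [-1,20,129,0,0,0,1],
    [-2,25,129,0,0,0,1],
    [-3,30,129,0,0,0,1],
    [-3,35,129,0,0,0,1],
  ],
)

```text
time: 27.85
eef_pos: [0.4431, 0.1758, 0.0483]
tcp_rot: [-0.0, 0.998, 0.066, 0.001]
contact_force: [-1.6, 1.3, 1.2]
grip_width: 0.0001
```

```bash
python3 st.py
```

```text
t 27.85 tcp bay mm [-213.6  153.7] z 48.3 F bay [-1.5  1.5] 1.2
```

Call:
apply_moves(
  deltas=[
    [0,5,0,0,0,0,1],
    [1,11,0,0,0,0,1],
    [3,16,0,0,0,0,1],
    [5,21,0,0,0,0,1],
    [7,26,0,0,0,0,1],
    [9,31,0,0,0,0,1],
    [13,36,0,0,0,0,1],
    [13,36,0,0,0,0,1],
  ],
)

```text
time: 28.52
eef_pos: [0.4614, 0.1409, 0.0473]
tcp_rot: [0.0, 0.998, 0.065, 0.0]
contact_force: [0.2, 0.4, -0.1]
grip_width: -0.0002
```

```bash
python3 pk.py c5.png
python3 - <<'E'
from st import *
im,_=grab_frame("scene"); im=im[:,:,::-1].copy(); c=im[210:360,230:430]; cv2.imwrite("pics/s5.png",cv2.resize(c,(800,600),interpolation=cv2.INTER_CUBIC))
E
```

```text
t 28.52 tcp bay mm [-200.1  116.7] z 47.3 F bay [0.3 0.3] -0.1
yellow 59 [355.8 195.5] bay [-128.1  -84. ]
yellow 54 [294.8 203.1] bay [-129.    73.7]
t 28.57 tcp bay mm [-200.4  117.2] z 47.4 F bay [ 0.5 -0.1] -0.3
```

View pics/s5.png

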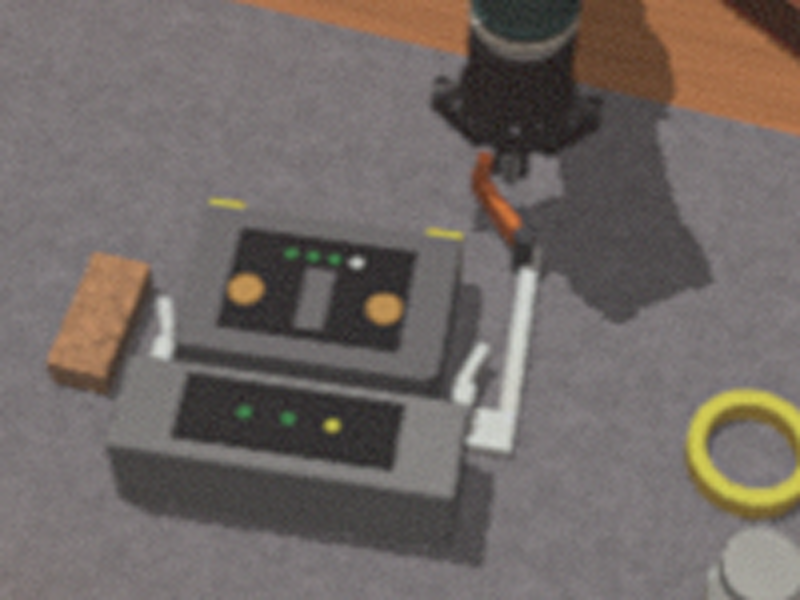

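Call:
apply_moves(
  deltas=[
    [0,-13,0,0,0,0,1],
    [-14,-15,0,0,0,0,1],
    [-30,-15,0,0,0,0,1],
    [-30,-8,0,0,0,0,1],
    [-30,12,0,0,0,0,1],
    [-30,22,0,0,0,0,1],
    [-24,22,0,0,0,0,1],
    [-19,23,0,0,0,0,1],
    [-15,25,0,0,0,0,1],
    [-10,28,0,0,0,0,1],
    [-6,32,0,0,0,0,1],
    [-1,35,0,0,0,0,1],
    [4,37,0,0,0,0,1],
    [9,39,0,0,0,0,1],
  ],
)

```text
time: 29.78
eef_pos: [0.4737, 0.1041, 0.0468]
tcp_rot: [0.001, 0.998, 0.066, -0.001]
contact_force: [-2.6, -2.1, -0.4]
grip_width: 0.0
```

```bash
python3 st.py
```

```text
t 29.78 tcp bay mm [-192.7   78.6] z 46.8 F bay [-2.9 -1.7] -0.4
```

Call:
apply_moves(
  deltas=[
    [4,1,0,0,0,0,1],
    [8,2,0,0,0,0,1],
    [12,3,0,0,0,0,1],
    [15,4,0,0,0,0,1],
    [18,4,0,0,0,0,1],
    [20,4,0,0,0,0,1],
    [21,4,0,0,0,0,1],
  ],
)

```text
time: 30.37
eef_pos: [0.4962, 0.1038, 0.0476]
tcp_rot: [-0.0, 0.998, 0.066, 0.0]
contact_force: [-1.0, -1.5, 0.4]
grip_width: -0.0001
```

```bash
python3 st.py
```

```text
t 30.37 tcp bay mm [-170.4   75.4] z 47.6 F bay [-1.2 -1.3] 0.4
```

Call:
apply_moves(
  deltas=[
    [1,0,0,0,0,0,1],
    [2,0,0,0,0,0,1],
    [3,0,0,0,0,0,1],
    [3,0,0,0,0,0,1],
  ],
)

```text
time: 30.7
eef_pos: [0.4988, 0.1041, 0.0475]
tcp_rot: [-0.0, 0.998, 0.066, 0.0]
contact_force: [-0.8, -0.5, 0.3]
grip_width: -0.0001
```

```bash
python3 st.py
```

```text
t 30.7 tcp bay mm [-167.8   75.3] z 47.5 F bay [-0.9 -0.4] 0.3
```

Call:
apply_moves(
  deltas=[
    [1,0,0,0,0,0,1],
    [2,0,0,0,0,0,1],
    [3,0,0,0,0,0,1],
    [3,0,0,0,0,0,1],
  ],
)

```text
time: 31.03
eef_pos: [0.499, 0.1039, 0.0471]
tcp_rot: [0.001, 0.998, 0.066, -0.003]
contact_force: [-7.5, -0.8, 7.5]
grip_width: -0.0001
```

```bash
python3 st.py
```

```text
t 31.03 tcp bay mm [-167.6   75.1] z 47.1 F bay [-7.6  0.2] 7.5
```

Call:
apply_moves(
  deltas=[
    [-6,0,0,0,0,0,1],
    [-15,0,0,0,0,0,1],
    [-35,0,-10,0,0,0,1],
    [-35,0,-50,0,0,0,1],
    [-35,30,-90,0,0,0,1],
    [-35,70,-130,0,0,0,1],
    [-35,110,-150,0,0,0,1],
    [-35,150,-150,0,0,0,1],
    [-35,190,-150,0,0,0,1],
    [-35,230,-150,0,0,0,1],
    [-35,270,-150,0,0,0,1],
    [-35,270,-150,0,0,0,1],
  ],
)

```text
time: 32.03
eef_pos: [0.5023, -0.1751, 0.1977]
tcp_rot: [0.002, 0.998, 0.062, 0.001]
contact_force: [0.0, 0.4, -0.3]
grip_width: 0.0001
```

```bash
python3 pk.py c6.png
python3 - <<'E'
from h import *
im=cv2.imread("pics/c6.png"); hsv=cv2.cvtColor(im,cv2.COLOR_BGR2HSV)
B=np.array([.675,.0513]); a=.131; R=np.array([[np.cos(a),np.sin(a)],[-np.sin(a),np.cos(a)]])
m=cv2.inRange(hsv,(3,150,90),(15,255,255)); k,l,s,c=cv2.connectedComponentsWithStats(m)
for i in range(1,k):
    if s[i,4]>150:
        w=plane("top",[((c[i][0]+.5)/4-.5+240,(c[i][1]+.5)/4-.5+100)],.045)[0]; print(s[i],c[i].round(1),"bay",(R@(w[:2]-B)*1e3).round(1))
E
```

```text
t 32.03 tcp bay mm [-200.8 -201.9] z 197.7 F bay [0.1 0.4] -0.3
yellow 50 [355.7 195.3] bay [-127.5  -83.8]
yellow 62 [293.6 203. ] bay [-128.5   76.8]
[ 147  443   98   30 1331] [196.2 459.2] bay [-154.    93.6]
```

View pics/c6.png

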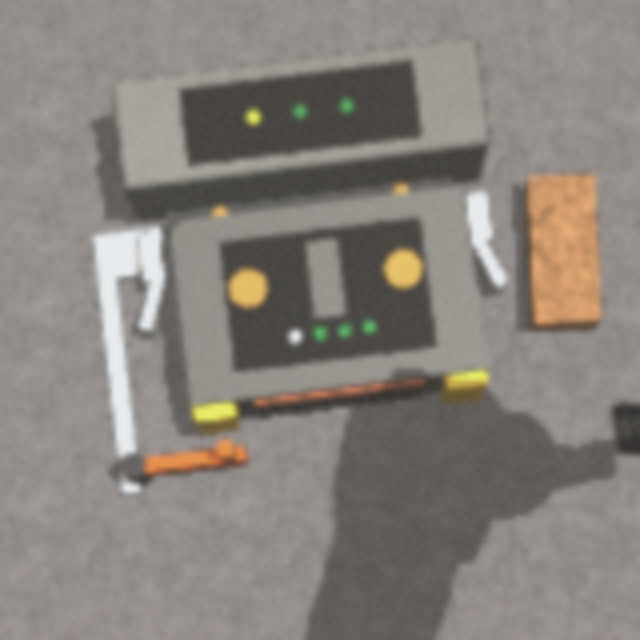

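```bash
python3 -c "
from rig import bot
print(bot.finish_job())"
```

```text
the job is handed in; nothing more can be done
None
```

I walked the pack into the bay in alternating gentle left and right pushes, seated it against the stop and swung the latch shut. I handed it in at about 32 s on the robot's clock.

- **Walking:** the highest push I read while walking was about 15 N. The fingers stayed on the bumpers and off the copper vent.
- **Seating:** I pressed the left corner at about 20.7 N and then the right at about 20.8 N, each held for a moment. The tool stopped at about the same depth on both sides: -142.6 mm left and -141.9 mm right in the bay frame.
- **Latch:** I pushed it by its pin from the outer side until the force rose at a firm stop. The last picture shows the bar at bay x of about -154 mm, pointing to the bay's -y behind the left bumper. The hinge is at -153 mm, so it looks fully shut.
- **Last checks:** the bumpers were unmoved after latching. The sanding block had not moved, and I took the arm well clear. I did not re-check the bystanders outside that last crop.

**Remaining doubts:**
- The left bumper measured about 1 mm behind the right. That is within my error on the bay's yaw, so I can't rule out the left contact having backed off by about half a millimetre during the right press.
- The tool stopped about 5 mm deeper than my visual estimate of the stop plus the assumed 11 mm finger half-depth. I relied on the rise in force rather than on that estimate.

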